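# Push the lens into the lamp and swing its clip over

### The arm

A 6-joint arm with a two-finger parallel gripper is mounted at the origin on the work surface. World frame = base frame: x ahead of the robot, y to its left, z up, the work surface at z = 0. Lengths are in mm, angles in rad, forces in N, time in s.
With the tool pointing down it reaches from about 400 to 925 mm from the base axis. Payload 12.5 kg.
Tool frame: the origin (TCP) lies midway between the tips of the shut fingers; the grasp point (between the pads) lies 19 mm behind it (env.tcp_to_grasp is the distance from the TCP to the grasp point, in mm); z points along the fingers, y is the line along which they close (so a half turn about z gives the same grasp; the last joint's range is limited). The gripper opens to 95 mm and grips with 3 to 60 N. Pads are 20 mm wide; open, the fingers measure 119 mm over their backs; the gripper's body (75 mm by 180 mm) begins 59 mm behind the grasp point.
Start: joints at [-1.238, 0.491, 1.559, -0, 1.092, -0.106], TCP at [265.558, -565.797, 214.661] pointing down, gripper open.
Joint ranges: [-3.1, 3.1], [-0.84, 2.19], [0.05, 2.79], [-1.13, 4.28], [0.06, 2.93], [-2.69, 2.69]. Speed limits (rad/s): [2.22, 2.22, 2.79, 3.14, 3.14, 3.14].

### API

Orientations are given as [roll, pitch, yaw] about the fixed x, y, z axes, in that order (R = Rz(yaw) Ry(pitch) Rx(roll)).
In Python, from cell import env gives the robot as it stands. The module is installed in compiled form; this text tells all that it offers.
- The arm moves only by the tool step_arm, never from a script. Its argument "plan" is a list that holds one entry, the list of rows, each a list of 5 numbers: the shift along the tool's x, y, z in mm, then the turn about the tool's z in degrees, then the opening, from -1 (shut) to 1 (fully open). A call has 1 to 8 rows; each row is the pose to reach, as a shift and turn from the pose commanded when the call began, along the tool's axes at that moment; what a row does not reach only later rows make up. A row lasts 1/12 s, in which the tool goes at most 41.7 mm and 7.16 degrees, less where a joint would pass 70% of its speed; a pose out of reach is approached as far as the arm can. A call with a gripper value outside its range is refused whole. The fingers move at their own pace and stop on an object; the grip force is fixed at half the most. Time passes only in rows, so rows that repeat a pose let the fingers close. It gives the time, the measured TCP pose, the force, the opening and the grip force at its end, in the units of the state.
- env.state(): the state, without advancing time (a new reading comes with each control period).
- env.read_camera(name): name is "side" or "top" or "wrist"; returns the picture (480x640x3 uint8, blue, green, red); there is no depth.
- env.get_calibration(name): a dict with "K" (3x3 intrinsics, pixels), "D" ([k1, k2, p1, p2, k3] as OpenCV has them; the pictures are not rectified), "extrinsics" (4x4, takes a point from world to camera coordinates). Camera axes: x right, y up, looking along -z (the intrinsics and any distortion apply to the point x, -y, -z); pixel columns grow to the right and rows downward; lengths in mm; the calibration is good to about 2 mm. A picture is of the moment at which its call begins: read the wrist's pose just before it. get_calibration takes no time and is no camera call; for the wrist camera it gives the pose at the moment of the call.
- env.job_done(): hands the job in; it is judged then, once.
The state is a dict: "t": time; "joints": joint angles; "qvel": joint speeds; "tau": joint torques, N m; "eef_pos": TCP position; "tcp_rot": TCP orientation; "ft_force": force on the tool from outside, world axes, zero at the start; "moment": the same for the moment, N m; "opening": opening from 0.0 (shut) to 1.0 (fully open); "grip_force": force on a finger pad.
Only numpy, scipy, OpenCV 4.12 (cv2) and the standard library are available. Lean on these libraries where they do the work, as an engineer would, in place of code of your own. Each camera call takes 0.05 s, during which the arm holds its last target. There are 200 camera calls.

### The job

One of the two trailer lamps on the perforated board is still open: its round lens lies loose on the flat half of the lamp. Push the lens along the top with the fingertips, without lifting it, until it drops into the lamp's round recess and sits flat and flush; then push the steel retaining clip round over the lens as far as it goes. Leave the other things on the bench where they are.

Things in the scene. Friction and masses are not known exactly. Their poses are not given: they have to be found in the camera images.
- lamp: The open lamp, fixed: a black plastic block 200 mm long (its x), 110 mm wide (its y), 36 mm high. Origin at the centre of its underside; its flat top (the deck) is 42 mm above the work surface, plain from x = -100 to +15 mm, with the round recess centred at x = +50 mm, y = 0. An identical lamp, already finished (lens in, clip shut), stands on the board's other side.
- cell (a point): Centre of the floor of the lamp's empty round recess, 12 mm below the deck. The recess is 70 mm in diameter with upright walls; axes as the lamp's, z up.
- lens: The loose lens: a flat white plastic disc 64 mm in diameter, 12 mm thick, about 50 g, lying flat on the lamp's deck. Origin at the centre of its underside, z up. Seated, its top is level with the deck.
- clip (a joint): Steel retaining clip on the lamp, turning about an upright pivot (rad): 0 points along the lamp's +x, away from the recess; it grows clockwise seen from above; 2.3 is the stop, where it points to the recess's centre, over the lens. It begins open at 0.2 to 0.8 and stays where it is left (friction 0.03 N m).
- clip_pivot (a point): The clip's pivot axis at deck height: on the lamp at x = +88 mm, y = +42 mm. The pivot's round head is 14 mm in diameter, 10 mm high. Axes as the lamp's.
- clip_post (a point): Half-way up the clip's push post, 19 mm above the deck, 40 mm from the pivot; x points outwards along the clip. The post is round, 10 mm in diameter, its top 30 mm above the deck. It stands on the clip's flat bar: 10 mm wide, reaching 46 mm from the pivot, 3 to 8 mm above the deck, so that it passes only over a seated lens.
- relay: Bystander: loose black relay cube 28 x 28 x 24 mm; origin at the centre of its underside.
- horn: Bystander: loose round horn, 90 mm in diameter, 36 mm high; origin under its centre.
- screwdriver: Bystander: loose screwdriver lying on the board, about 200 mm long, its handle towards the robot.
- bulb_socket: Bystander: loose bulb standing in a socket, 28 mm in diameter, 56 mm high; origin under its centre.
Not all that is in view belongs to the job. What is meant by the lens is not orange, and is the larger of those in its own colour.

How it is judged (in metres and radians):
On the way, in this order (a step that is already met when the one before it is completed fails the run):
1. the lens lies flat in the recess (horizontal distance between lens and cell below 0.006 m and z of lens in the frame of cell between -0.003 and 0.002 m and angle between lens's own z axis and vertical below 0.05 rad), for 0.2 s.
2. the clip is swung over the lens (all of step 1 and value of joint clip above 2 rad), for 0.2 s.
At the end, for the whole second after the job is handed in: The lens lies flat on the floor of the recess (centre within 6 mm of the recess's, underside within 2 mm above its floor, tilt under 0.05 rad), at rest, and the clip is past 2.0 rad, over the lens (all of step 2 and linear speed of lens below 0.02 m/s); the robot touches nothing.
It fails at once if the lens is lifted (more than 8 mm above lying on the deck) (z of lens in the frame of cell above 0.02 m).
It fails at once if the lens is tipped up steeply (over 0.6 rad) (angle between lens's own z axis and vertical above 0.6 rad).
It fails at once if the lens is knocked off the lamp (z of lens in the frame of cell below -0.008 m).
It fails at once if a bystander (relay, horn, screwdriver or bulb) is shifted by more than 20 mm (distance of any of relay, horn, screwdriver, bulb_socket from where it was at the start of the episode above 0.02 m).
It also fails if it takes over 51 s, if anything falls off the work surface, if the arm or the gripper's body presses on something with over 40 N, if the wrist force passes 120 N, or if a joint passes its speed limit or range.

## Working session

There is one attempt and no reset: what is moved stays moved. The work goes in short steps, Python scripts to look and compute and a tool call to move; the robot and the scene stay as the last step left them, time stands still between calls to the robot, and variables do not carry over. Pictures are saved under pics/ and viewed, at most 10 in all, crops included, and the job is handed in when it is done.

Besides the shell and the picture viewer there is one more tool, called in YAML: its name, and indented under it one key for each argument. step_arm: Moves the arm, as the interface text tells. Its arguments: {"type":"object","properties":{"plan":{"type":"array"}},"required":["plan"]}

```bash
mkdir -p pics; python3 - <<'E'
from cell import env
import cv2, numpy as np
s=env.state(); print(s['t'],s['eef_pos'],s['tcp_rot'],s['opening'])
for n in ['top','side']:
    cv2.imwrite(f'pics/{n}0.png',env.read_camera(n)); c=env.get_calibration(n)
    print(n,c['K'],c['D'],np.round(c['extrinsics'],3))
E
```

```text
0.0 [ 265.49156551 -565.5439649   214.05260946] [-3.14047556e+00 -1.38258946e-04  4.38791654e-01] 0.997382887259967
top [[549.48185601   0.         309.74055732]
 [  0.         549.48185601 234.92265061]
 [  0.           0.           1.        ]] [-0.03350111  0.          0.          0.          0.        ] [[-1.000000e-02 -1.000000e+00  1.500000e-02 -1.603920e+02]
 [ 9.940000e-01 -8.000000e-03  1.050000e-01 -4.871030e+02]
 [-1.050000e-01  1.600000e-02  9.940000e-01 -1.281263e+03]
 [ 0.000000e+00  0.000000e+00  0.000000e+00  1.000000e+00]]
side [[435.44287967   0.         317.03304007]
 [  0.         435.44287967 241.05817119]
 [  0.           0.           1.        ]] [-0.09008681  0.          0.          0.          0.        ] [[-1.00000e+00 -2.10000e-02 -1.30000e-02  4.73332e+02]
 [-0.00000e+00 -5.16000e-01  8.57000e-01 -1.30420e+02]
 [-2.50000e-02  8.57000e-01  5.15000e-01 -7.50070e+02]
 [ 0.00000e+00  0.00000e+00  0.00000e+00  1.00000e+00]]
```

View pics/top0.png

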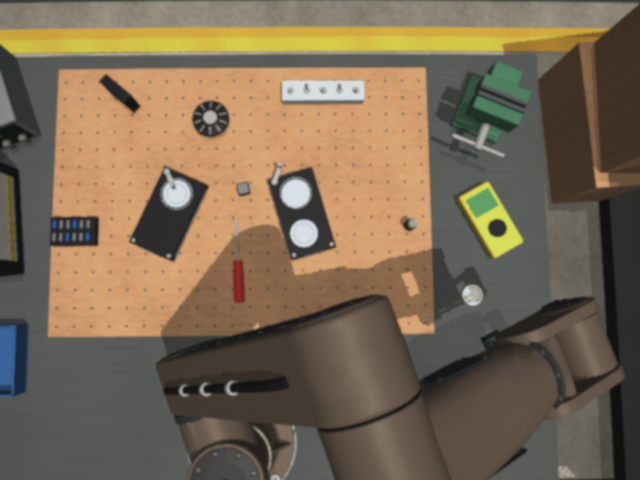

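View pics/side0.png

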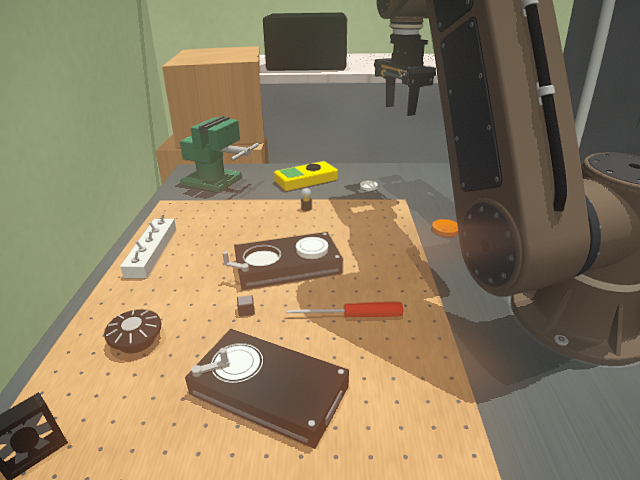

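The open lamp is the middle one (top view about (303,213)). Its lens is the white disc at (304,234), the empty recess is at (295,193) and the clip at (277,174). The finished lamp is at (169,213). Next I measure.

```bash
cat > h.py <<'E'
import numpy as np, cv2
from cell import env
def ray(c,uv,z):
    "pixels -> world points on plane z"
    uv=np.asarray(uv,float).reshape(-1,1,2)
    n=cv2.undistortPoints(uv,c['K'],c['D']).reshape(-1,2)
    d=np.c_[n[:,0],-n[:,1],-np.ones(len(n))]
    E=c['extrinsics'];R,t=E[:3,:3],E[:3,3]
    o=-R.T@t; w=d@R
    return o+w*((z-o[2])/w[:,2])[:,None]
def proj(c,P):
    P=np.asarray(P,float).reshape(-1,3);E=c['extrinsics']
    q=P@E[:3,:3].T+E[:3,3]; q=q*[1,-1,-1]
    return cv2.projectPoints(q,np.zeros(3),np.zeros(3),c['K'],c['D'])[0].reshape(-1,2)
E
python3 - <<'E'
from h import *
for n,roi in [('top',(255,145,345,270)),('side',(215,225,355,295))]:
    im=cv2.imread(f'pics/{n}0.png');c=env.get_calibration(n)
    x0,y0,x1,y1=roi;sub=im[y0:y1,x0:x1]
    m=(sub.min(2)>150).astype(np.uint8)
    for k in cv2.findContours(m,cv2.RETR_EXTERNAL,cv2.CHAIN_APPROX_NONE)[0]:
        if cv2.contourArea(k)<80: continue
        e=cv2.fitEllipse(k); ctr=np.array(e[0])+[x0,y0]
        P=k.reshape(-1,2)+[x0,y0]
        for z in (30,42,54):
            w=ray(c,P,z); (cx,cy),r=cv2.minEnclosingCircle(w[:,:2].astype(np.float32))
            print(n,ctr.round(1),z,'c',ray(c,ctr,z)[0].round(1),'mec',round(cx,1),round(cy,1),'D',round(2*r,1))
    if n=='top':
        hsv=cv2.cvtColor(sub,cv2.COLOR_BGR2HSV)
        m=((sub.max(2)<60)|(sub.min(2)>150)).astype(np.uint8)
        m=cv2.morphologyEx(m,cv2.MORPH_OPEN,np.ones((9,9)))
        k=max(cv2.findContours(m,0,2)[0],key=cv2.contourArea)
        b=cv2.boxPoints(cv2.minAreaRect(k))+[x0,y0]
        w=ray(c,b,42);print(b.round(1),w.round(1),np.linalg.norm(np.diff(w,axis=0),axis=1),w.mean(0))
        cv2.imwrite('pics/c0.png',cv2.resize(sub,None,fx=5,fy=4.6,interpolation=cv2.INTER_CUBIC))
E
```

```text
top [303.5 232.9] 30 c [ 490.3 -149.9   30. ] mec 490.5 -150.0 D 65.1
top [303.5 232.9] 42 c [ 489.  -149.8   42. ] mec 489.2 -149.9 D 64.5
top [303.5 232.9] 54 c [ 487.7 -149.8   54. ] mec 487.9 -149.9 D 63.9
top [295.2 193.1] 30 c [ 586.4 -130.9   30. ] mec 586.2 -131.1 D 70.1
top [295.2 193.1] 42 c [ 584.2 -131.    42. ] mec 584.0 -131.3 D 69.5
top [295.2 193.1] 54 c [ 582.  -131.1   54. ] mec 581.8 -131.4 D 68.8
[[282. 180.]
 [309. 180.]
 [309. 206.]
 [282. 206.]] [[ 615.9  -99.8   42. ]
 [ 615.5 -164.    42. ]
 [ 552.9 -163.4   42. ]
 [ 553.4  -99.5   42. ]] [64.19975434 62.56827898 63.86065035] [ 584.41735471 -131.65184005   42.        ]
side [256.8 258. ] 30 c [ 596.3 -137.6   30. ] mec 602.3 -140.3 D 110.8
side [256.8 258. ] 42 c [ 592.7 -119.3   42. ] mec 598.6 -121.9 D 108.0
side [256.8 258. ] 54 c [ 589.1 -101.    54. ] mec 594.8 -103.6 D 105.2
side [311.5 246.6] 30 c [ 488.3 -180.8   30. ] mec 488.6 -180.9 D 82.5
side [311.5 246.6] 42 c [ 487.4 -161.4   42. ] mec 487.7 -161.5 D 80.4
side [311.5 246.6] 54 c [ 486.6 -142.    54. ] mec 486.9 -142.2 D 78.3
```

View pics/c0.png

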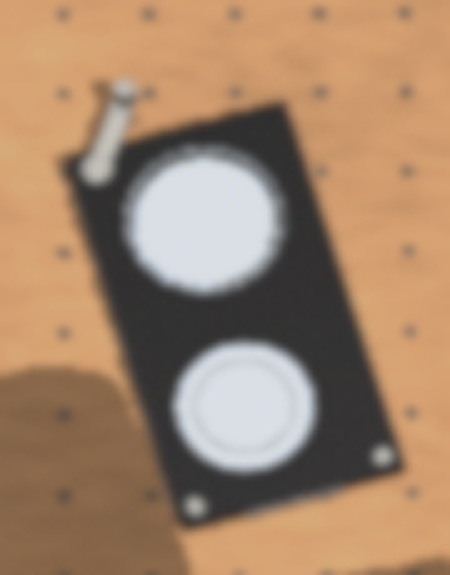

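The crop shows the clip pivot at crop (95,170), the post top at (123,90), the recess at (204,220) and the lens at (245,407). The lamp's edges are clear too.

```bash
cat >> h.py <<'E'
def rel(target,yaw_t=None):
    "shift in tool axes + turn(deg) from the measured pose"
    s=env.state();r=s['tcp_rot'];a=r[2]
    if abs(abs(r[0])-np.pi)>.05: print('tilt?',r)
    d=np.asarray(target,float)-s['eef_pos']
    sh=[d[0]*np.cos(a)+d[1]*np.sin(a), d[0]*np.sin(a)-d[1]*np.cos(a), -d[2]]
    return np.round(sh,1), None if yaw_t is None else round(np.degrees(a-yaw_t),1)
E
python3 - <<'E'
from h import *
c=env.get_calibration('top')
px=lambda l:np.array(l)/[5,4.6]+[255,145]
w=ray(c,px([(65,160),(183,525),(400,465),(283,103)]),42)[:,:2]
print('corners',w.round(1),'sides',np.linalg.norm(w-np.roll(w,-1,0),axis=1).round(1))
ax=(w[0]-w[1])+(w[3]-w[2]); yaw=np.arctan2(ax[1],ax[0]);print('yaw',yaw,'centre',w.mean(0))
R=np.array([[np.cos(yaw),-np.sin(yaw)],[np.sin(yaw),np.cos(yaw)]])
L=w.mean(0)
print('recess',L+R@[50,0],'pivot',L+R@[88,42],'from px',ray(c,px([(95,170)]),52),'post',ray(c,px([(123,90)]),72))
lens=np.array([487.7,-149.8]);print('lens in lamp',R.T@(lens-L), 'rec in lamp', R.T@(np.array([585,-131])-L))
d=np.array([585,-131])-lens; th=np.arctan2(d[1],d[0]);u=d/np.linalg.norm(d);print('push',th,np.linalg.norm(d))
p=lens-u*75;print(p,rel([*p,130],th))
E
```

```text
corners [[ 616.7  -66.5]
 [ 427.4 -121.4]
 [ 457.2 -223.6]
 [ 646.  -170.5]] sides [197.1 106.4 196.1 108. ]
yaw 0.2783508469135435 centre [ 536.82968147 -145.48991115]
recess [ 584.90517567 -131.75139385] pivot [609.90219673 -80.92670558] from px [[609.2620949  -81.23732539  52.        ]] post [[646.2651882  -95.35297629  72.        ]]
lens in lamp [-48.42295894   9.35518654] rec in lamp [50.29763528  0.6964177 ]
push 0.19086487889778597 99.09959636648377
[ 414.06196042 -164.02811042] (array([ 305.1, -300.4,   84.1]), np.float64(14.2))
```

step_arm:
  plan:
    - [[40, -38, 0, 0, -0.37], [80, -75, 0, 0, -0.37], [110, -110, 0, 2, -0.37], [145, -145, 0, 4, -0.37], [180, -180, 0, 6, -0.37], [210, -205, 0, 8, -0.37], [235, -230, 0, 10, -0.37], [260, -255, 0, 12, -0.37]]

```text
t: 0.77
eef_pos: [381.9, -251.5, 214.6]
tcp_rot: [-3.142, 0.0, 0.227]
ft_force: [0.8, -0.5, -0.7]
opening: 0.496
grip_force: 0.0
```

```bash
python3 - <<'E'
from h import *
s=env.state();print(s['eef_pos'],s['tcp_rot'],s['opening'],rel([414,-164,140],.191))
E
```

```text
[ 381.91270242 -251.54677649  214.57319132] [-3.14155208e+00  4.83314121e-05  2.27259059e-01] 0.4955266853197053 (array([ 51. , -78.1,  74.6]), np.float64(2.1))
```

step_arm:
  plan:
    - [[12, -18, 25, 1, -0.37], [24, -36, 50, 2, -0.37], [34, -54, 74, 2, -0.37], [34, -54, 74, 2, -0.37], [34, -54, 74, 2, -0.37]]

```text
t: 1.18
eef_pos: [402.4, -192.4, 140.0]
tcp_rot: [-3.14, 0.002, 0.197]
ft_force: [0.4, -0.4, 0.6]
opening: 0.318
grip_force: 0.0
```

```bash
python3 - <<'E'
from h import *
s=env.state();print(s['eef_pos'],s['tcp_rot'],s['opening'],rel([414,-164,140],.191))
c=env.get_calibration('wrist');im=env.read_camera('wrist');cv2.imwrite('pics/w1.png',im)
print(proj(c,[[487.7,-149.8,54],[585,-131.3,30],[610,-81,52],[646,-95,72]]).round(0))
E
```

```text
[ 402.44361076 -192.3752164   139.974553  ] [-3.13999521e+00  1.75464686e-03  1.96589543e-01] 0.31789266912176883 (array([ 16.9, -25.6,  -0. ]), np.float64(0.3))
[[ 284.  122.]
 [ 284.  -29.]
 [ 204. -117.]
 [ 225. -227.]]
```

View pics/w1.png

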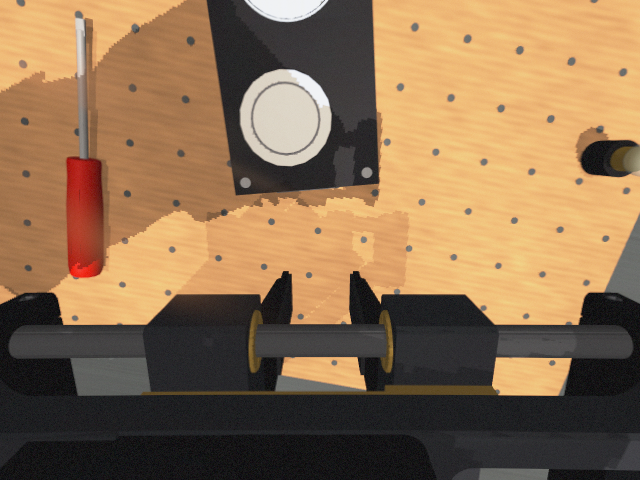

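The wrist view shows the lens at (286,118), against a prediction of (284,122), so the measurement is good to about 3 mm. I go behind the lens and descend to 3 mm above the deck.

step_arm:
  plan:
    - [[8, -13, 0, 0, -0.37], [17, -26, 20, 0, -0.37], [17, -26, 50, 0, -0.37], [17, -26, 75, 0, -0.37], [17, -26, 94, 0, -0.37], [17, -26, 94, 0, -0.37], [17, -26, 94, 0, -0.37], [17, -26, 94, 0, -0.37]]

```text
t: 1.9
eef_pos: [414.9, -165.3, 47.9]
tcp_rot: [3.14, -0.001, 0.194]
ft_force: [0.2, -0.7, 1.4]
opening: 0.315
grip_force: 0.0
```

```bash
python3 - <<'E'
from h import *
s=env.state();print(s['eef_pos'],s['tcp_rot'],s['opening'])
rec=np.array([585,-131.3]);th=.191;u=np.array([np.cos(th),np.sin(th)])
for k in (38.3+60,38.3+10,38.3): print(rel([*(rec-u*k),45],th))
E
```

```text
[ 414.86043007 -165.34927826   47.92567984] [ 3.14024941e+00 -1.42576721e-03  1.93621392e-01] 0.31470706196373205
(array([75.2, -0.9,  2.9]), np.float64(0.2))
(array([125.2,  -0.8,   2.9]), np.float64(0.2))
(array([135.2,  -0.8,   2.9]), np.float64(0.2))
```

step_arm:
  plan:
    - [[20, -0.5, 2, 0, -0.37], [32, -1, 2, 0, -0.37], [42, -1, 2, 0, -0.37], [52, -1, 2, 0, -0.37], [62, -1, 2, 0, -0.37], [72, -1, 2, 0, -0.37], [80, -1, 2, 0, -0.37], [80, -1, 2, 0, -0.37]]

```text
t: 2.57
eef_pos: [494.1, -147.8, 44.7]
tcp_rot: [3.141, -0.001, 0.195]
ft_force: [-0.7, 0.4, 0.0]
opening: 0.317
grip_force: 0.0
```

```bash
cat > look.py <<'E'
import sys
from h import *
s=env.state();print(s['eef_pos'],s['tcp_rot'],s['opening'],s['ft_force'])
c=env.get_calibration('wrist');im=env.read_camera('wrist');cv2.imwrite(f'pics/{sys.argv[1]}.png',im)
rec=np.array([585,-131.3]);th=.191;u=np.array([np.cos(th),np.sin(th)])
print(rel([*(rec-u*38.3),45],th), proj(c,[[585,-131.3,42],[610,-81,52],[646,-95,72]]).round(0).tolist())
E
python3 look.py w2
```

```text
[ 494.08478106 -147.79728307   44.67779319] [ 3.14088619e+00 -9.71839286e-04  1.95166020e-01] 0.3174572886993704 [-0.67533523  0.35972091  0.04491946]
(array([55. ,  1.5, -0.5]), np.float64(0.2)) [[322.0, 109.0], [214.0, 17.0], [251.0, -119.0]]
```

View pics/w2.png

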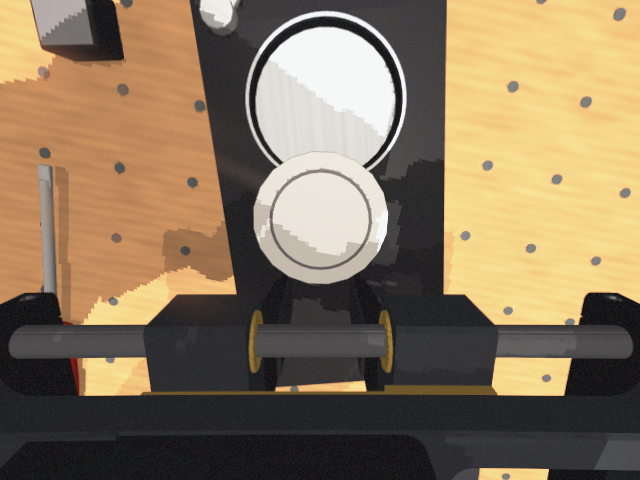

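Lens at (320,217) resting in the V between the fingers. Recess rim centre at about (326,97), with the lens just over its near edge.

```bash
python3 - <<'E'
from h import *
c=env.get_calibration('wrist');im=cv2.imread('pics/w2.png')
a=ray(c,[(320,217)],54)[0];r=ray(c,[(326,12),(246,97),(406,97),(249,97),(402,97)],42)
print('lens',a,'ring',r.round(1))
s=env.state();y=s['tcp_rot'][2]
b=np.array([ (r[1]+r[2])/2])[0]
d=(b-a)[:2];print(d, 'fwd',d[0]*np.cos(y)+d[1]*np.sin(y),'tool y',d[0]*np.sin(y)-d[1]*np.cos(y), 'lens from tcp',np.linalg.norm((a-s['eef_pos'])[:2]), 'ringD',np.linalg.norm(r[1]-r[2]),np.linalg.norm(r[0]-b))
E
```

```text
lens [ 536.1553675  -139.52844327   54.        ] ring [[ 623.  -125.    42. ]
 [ 582.3  -95.7   42. ]
 [ 596.6 -168.    42. ]
 [ 582.6  -97.    42. ]
 [ 596.3 -166.2   42. ]]
[53.31812488  7.71807187] fwd 53.80253706021635 tool y 2.770934959726703 lens from tcp 43.82394967533512 ringD 73.70736797929426 34.183484700778216
```

step_arm:
  plan:
    - [[8, 0.5, 0, 0, -0.37], [16, 1, 0, 0, -0.37], [24, 1.5, 0, 0, -0.37], [31, 2, 0, 0, -0.37], [37, 2.3, 0, 0, -0.37], [43, 2.3, 0, 0, -0.37], [48, 2.3, 0, 0, -0.37], [51, 2.3, 0, 0, -0.37]]

```text
t: 3.28
eef_pos: [543.7, -140.2, 44.6]
tcp_rot: [3.141, -0.0, 0.195]
ft_force: [0.7, 0.7, -0.6]
opening: 0.317
grip_force: 0.1
```

```bash
python3 look.py w3
```

```text
[ 543.69365607 -140.21078027   44.59490041] [ 3.14142380e+00 -1.79964902e-04  1.94618348e-01] 0.31699676540809796 [ 0.70636218  0.72844382 -0.62318794]
(array([ 3.7, -0.9, -0.4]), np.float64(0.2)) [[318.0, 216.0], [219.0, 145.0], [253.0, 52.0]]
```

View pics/w3.png

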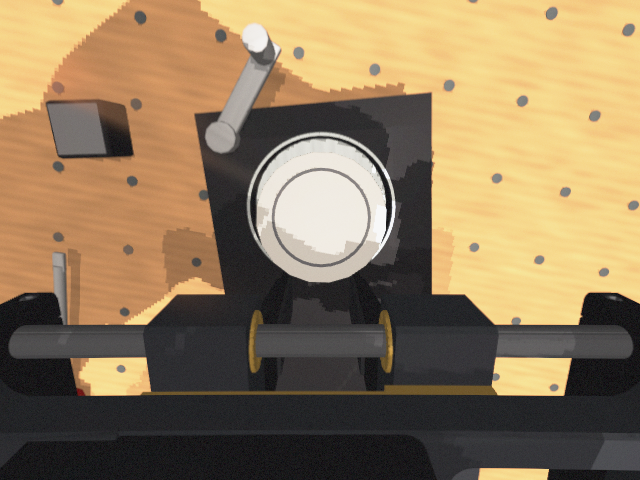

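The lens, at (321,217), is still about 5 mm short of the recess centre at (321,206) and is well aligned sideways. I push on.

step_arm:
  plan:
    - [[2, 0, 0, 0, -0.37], [4, 0, 0, 0, -0.37], [5.5, 0, 0, 0, -0.37], [7, 0, 0, 0, -0.37], [7, 0, 0, 0, -0.37], [7, 0, 0, 0, -0.37]]

```text
t: 3.83
eef_pos: [549.9, -139.0, 44.6]
tcp_rot: [3.141, -0.0, 0.195]
ft_force: [0.6, -0.2, 0.0]
opening: 0.317
grip_force: 0.0
```

```bash
python3 look.py w4
```

```text
[ 549.8806708  -138.99713015   44.64562833] [ 3.14148896e+00 -4.15607547e-06  1.94504840e-01] 0.3165844024453489 [ 0.62288047 -0.24717594  0.03268551]
(array([-2.3, -0.9, -0.4]), np.float64(0.2)) [[318.0, 228.0], [220.0, 159.0], [253.0, 71.0]]
```

View pics/w4.png

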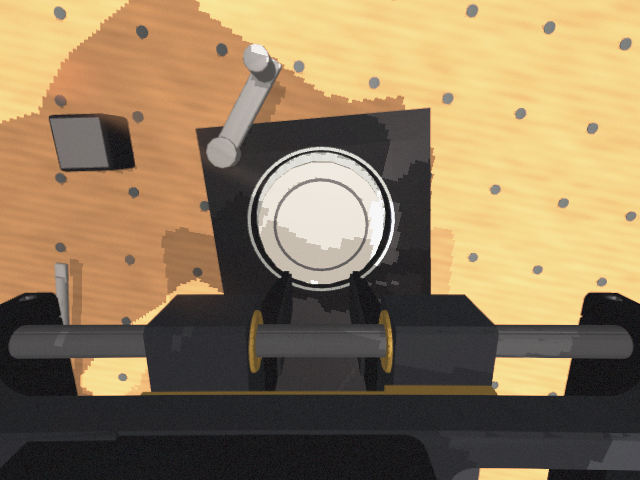

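The lens has dropped in: the rim is visible all round, centred at (321,219), with the lens ring at (321,224). The clip pivot is at (222,150) and the post top at (257,57). Now I plan the clip arc.

```bash
cat > arc.py <<'E'
from h import *
piv=np.array([610.5,-81.0]);LY=.278
def uv(a): # outward, tangent(clockwise) in world
    f=lambda x,y:np.array([x*np.cos(LY)-y*np.sin(LY),x*np.sin(LY)+y*np.cos(LY)])
    return f(np.cos(a),-np.sin(a)),f(-np.sin(a),-np.cos(a))
def tcp(a,gap=0):
    u,t=uv(a);y=np.arctan2(t[1],t[0])+np.pi
    return piv+40*u-(15+gap)*t,(y+np.pi)%(2*np.pi)-np.pi
E
python3 - <<'E'
from arc import *
c=env.get_calibration('wrist')
p=ray(c,[(222,150)],52)[0];q=ray(c,[(257,57)],72)[0];print('pivot',p,'post',q,np.linalg.norm((q-p)[:2]))
d=(q-p)[:2];a0=LY-np.arctan2(d[1],d[0]);print('a0 wrist',a0)
d=np.array([646.3,-95.4])-[609.5,-81];print('a0 top',LY-np.arctan2(d[1],d[0]))
T,y=tcp(a0,15);print(T,y,rel([*T,110],y),rel([*T,56],y), env.state()['joints'])
E
```

```text
pivot [614.09437909 -81.57077992  52.        ] post [650.89025563 -95.66775949  72.        ] 39.40382421547274
a0 wrist 0.6438644188324595
a0 top 0.6509877218000616
[658.5852934  -67.29581965] 1.204931907962437 (array([120.6, -49.3, -65.4]), np.float64(-57.9)) (array([120.6, -49.3, -11.4]), np.float64(-57.9)) [-3.64053564e-01  6.34728674e-01  1.85427542e+00 -1.11064568e-04
  6.52601579e-01  1.01244254e+00]
```

step_arm:
  plan:
    - [[-3, 0, -5, 0, -0.37], [-4, 0, -40, 0, -0.37], [10, -5, -65, -6, -0.6], [40, -15, -65, -13, -1], [70, -28, -65, -20, -1], [95, -40, -65, -27, -1], [115, -47, -65, -34, -1], [120, -49, -65, -41, -1]]

```text
t: 4.55
eef_pos: [660.1, -66.0, 109.9]
tcp_rot: [3.14, -0.001, 0.918]
ft_force: [-0.5, -0.5, 0.3]
opening: 0.011
grip_force: 0.0
```

step_arm:
  plan:
    - [[0, 0, 0, -7, -1], [0, 0, 0, -14, -1], [0, 0, 0, -17, -1], [0, 0, 0, -17, -1], [0, 0, 0, -17, -1]]

```text
t: 4.97
eef_pos: [658.0, -67.8, 109.9]
tcp_rot: [3.141, 0.0, 1.205]
ft_force: [0.8, -0.1, -0.4]
opening: 0.003
grip_force: 0.0
```

```bash
sed -i 's/610.5,-81.0/611.5,-81.0/' arc.py; python3 - <<'E'
from arc import *
s=env.state();print(s['eef_pos'],s['tcp_rot'],s['opening'],s['t'])
T,y=tcp(.645,15);print(T,y,rel([*T,56],y))
im=env.read_camera('top');c=env.get_calibration('top');sub=im[140:270,230:360]
cv2.imwrite('pics/c5.png',cv2.resize(sub,None,fx=4.5,fy=4.5,interpolation=cv2.INTER_CUBIC))
E
```

```text
[657.9885248  -67.81363141 109.90102779] [3.14148360e+00 5.50336620e-05 1.20450396e+00] 0.0030850820774264787 4.9667
[659.6008246  -67.35043323] 1.2037963267948966 (array([ 1. ,  1.3, 53.9]), np.float64(0.0))
```

View pics/c5.png

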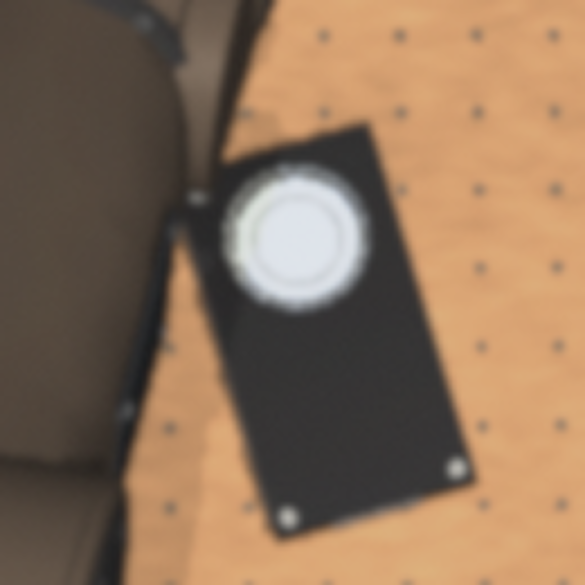

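The top view shows the lens seated inside the ring at crop (298,240). I descend beside the post.

step_arm:
  plan:
    - [[1, 1, 20, 0, -1], [1, 1, 40, 0, -1], [1, 1, 54, 0, -1], [1, 1, 54, 0, -1], [1, 1, 54, 0, -1]]

```text
t: 5.43
eef_pos: [659.2, -67.2, 55.4]
tcp_rot: [-3.141, 0.0, 1.205]
ft_force: [0.4, -0.1, 1.2]
opening: 0.004
grip_force: 0.0
```

```bash
cat > rows.py <<'E'
import sys
from arc import *
s=env.state();print(s['eef_pos'].round(1),s['tcp_rot'].round(3),s['ft_force'].round(1))
for a in map(float,sys.argv[1:]):
    T,y=tcp(a);sh,tn=rel([*T,56],y);print(a,sh,tn)
E
python3 rows.py .645 .75 .85 .96 1.08 1.2 1.2
```

```text
[659.2 -67.2  55.4] [-3.141  0.     1.205] [ 0.4 -0.1  1.2]
0.645 [-15.    0.4  -0.6] 0.1
0.75 [-19.3   1.7  -0.6] 6.1
0.85 [-23.5   2.6  -0.6] 11.8
0.96 [-28.1   3.   -0.6] 18.1
1.08 [-33.3   2.9  -0.6] 25.0
1.2 [-38.3   2.2  -0.6] 31.9
1.2 [-38.3   2.2  -0.6] 31.9
```

step_arm:
  plan:
    - [[-8, 0, 0, 0, -1], [-15, 0.5, 0, 0, -1], [-19.5, 1.5, 0, 6, -1], [-23.5, 2.5, 0, 12, -1], [-28, 3, 0, 18, -1], [-33, 3, 0, 25, -1], [-38, 2, 0, 32, -1], [-38, 2, 0, 32, -1]]

```text
t: 6.1
eef_pos: [647.8, -104.8, 56.8]
tcp_rot: [3.14, -0.001, 0.641]
ft_force: [-0.4, 0.5, -0.5]
opening: 0.007
grip_force: 0.0
```

```bash
python3 rows.py 1.32 1.44 1.56 1.68 1.8 1.92 2.04
```

```text
[ 647.8 -104.8   56.8] [ 3.14e+00 -1.00e-03  6.41e-01] [-0.4  0.5 -0.5]
1.32 [-4.4  0.6  0.8] 6.4
1.44 [-9.5  1.6  0.8] 13.3
1.56 [-14.6   1.9   0.8] 20.2
1.68 [-19.7   1.6   0.8] 27.1
1.8 [-24.7   0.7   0.8] 33.9
1.92 [-29.6  -0.7   0.8] 40.8
2.04 [-34.3  -2.8   0.8] 47.7
```

step_arm:
  plan:
    - [[-4.5, 0.5, 0.5, 6.5, -1], [-9.5, 1.5, 0.5, 13, -1], [-14.5, 2, 0.5, 20, -1], [-19.5, 1.5, 0.5, 27, -1], [-24.5, 0.5, 0.5, 34, -1], [-29.5, -0.5, 0.5, 41, -1], [-34, -3, 0.5, 47.5, -1], [-34, -3, 0.5, 47.5, -1]]

```text
t: 6.77
eef_pos: [618.5, -122.2, 55.9]
tcp_rot: [3.141, -0.001, -0.183]
ft_force: [0.8, -0.5, 0.1]
opening: 0.004
grip_force: 0.0
```

```bash
python3 rows.py 2.12 2.2 2.26 2.32; python3 look.py w6
```

```text
[ 618.5 -122.2   55.9] [ 3.141e+00 -1.000e-03 -1.830e-01] [ 0.8 -0.5  0.1]
2.12 [-3.   2.  -0.1] 5.1
2.2 [-6.3  2.8 -0.1] 9.7
2.26 [-8.8  3.2 -0.1] 13.1
2.32 [-11.4   3.4  -0.1] 16.5
[ 618.53023964 -122.1584148    55.92437656] [ 3.14128384e+00 -8.42875701e-04 -1.82754741e-01] 0.004444965969547682 [ 0.78810282 -0.48922441  0.11976487]
(array([-67.4,  28.9,  10.8]), np.float64(-21.0)) [[347.0, 335.0], [250.0, 319.0], [253.0, 266.0]]
```

View pics/w6.png

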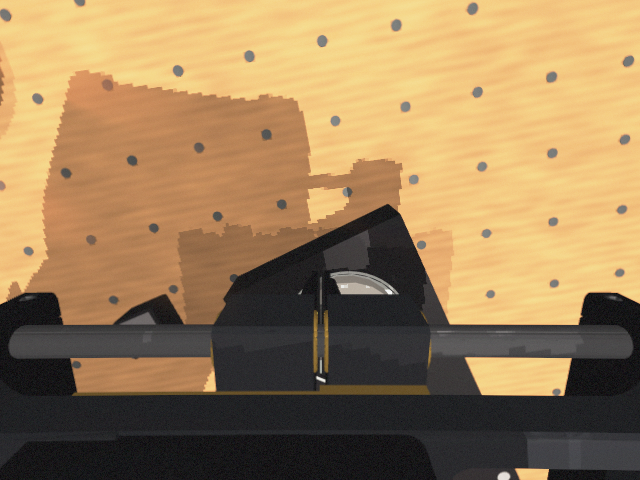

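The clip is no longer at its open place and is now hidden behind the fingers. I push on to the stop.

step_arm:
  plan:
    - [[-3, 2, 0, 5, -1], [-6.3, 2.8, 0, 10, -1], [-8.8, 3.2, 0, 13, -1], [-11.4, 3.4, 0, 16.5, -1], [-13, 3.4, 0, 16.5, -1], [-13, 3.4, 0, 16.5, -1]]

```text
t: 7.32
eef_pos: [607.9, -123.3, 56.0]
tcp_rot: [-3.141, -0.006, -0.462]
ft_force: [8.7, -2.6, -3.9]
opening: 0.004
grip_force: 4.3
```

```bash
python3 rows.py 2.2 2.3 2.4 
```

```text
[ 607.9 -123.3   56. ] [-3.141 -0.006 -0.462] [ 8.7 -2.6 -3.9]
2.2 [ 3.7 -1.4  0. ] -6.4
2.3 [-0.2  0.4  0. ] -0.6
2.4 [-4.3  1.7  0. ] 5.1
```

A 9 N reaction at the 2.3 rad position means the clip is at the stop. I back off, lift and check.

step_arm:
  plan:
    - [[6, 0, 0, 0, -1], [14, 0, 0, 0, -1], [20, 0, -5, 0, -1], [20, 0, -40, 0, -1], [20, 0, -80, 0, -1], [0, 30, -120, 0, -1], [-30, 60, -130, 0, -1], [-60, 90, -130, 0, -1]]

```text
t: 7.98
eef_pos: [523.6, -172.5, 187.3]
tcp_rot: [-3.142, -0.005, -0.465]
ft_force: [0.7, -0.9, -0.4]
opening: 0.004
grip_force: 0.0
```

step_arm:
  plan:
    - [[-30, 20, 0, 0, -1], [-60, 40, 0, 0, -1], [-90, 60, 0, 0, -1], [-110, 70, 0, 0, -1], [-110, 70, 0, 0, -1], [-110, 70, 0, 0, -1]]

```text
t: 8.48
eef_pos: [393.2, -185.1, 185.0]
tcp_rot: [3.141, -0.001, -0.468]
ft_force: [-0.5, -0.8, -0.3]
opening: 0.006
grip_force: 0.0
```

```bash
python3 - <<'E'
from h import *
print(env.state()['eef_pos'],env.state()['ft_force'],env.state()['t'])
t=env.read_camera('top')[140:270,230:360];w=env.read_camera('wrist')
t=cv2.resize(t,(380,380),interpolation=cv2.INTER_CUBIC);w=cv2.resize(w,(400,300))
o=np.zeros((380,780,3),np.uint8);o[:,:380]=t;o[:300,380:]=w;cv2.imwrite('pics/f7.png',o)
E
```

```text
[ 393.16845331 -185.05331416  184.98148397] [-0.5280979  -0.8314331  -0.27915649] 8.4833
```

View pics/f7.png

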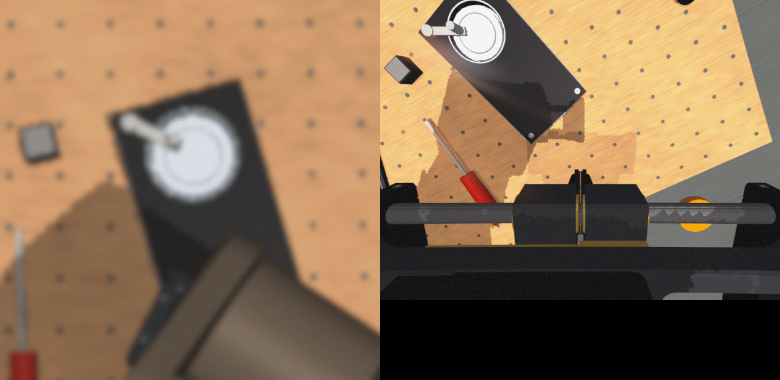

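The clip points at the recess centre, from crop (130,122) to (178,145). The lens is seated and the arm is clear.

```bash
python3 -c "
from cell import env
print(env.job_done())"
```

```text
the job is handed in; nothing more can be done
None
```

The lens is seated in the recess, the clip is pushed round to its stop over it, and the job was handed in at about 8.5 s with the arm clear; the hand-in gave no verdict.

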